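Clip the vial holder to the slotted stand and load the blue vial

ROBOT

A 7-joint arm with a two-finger parallel gripper is mounted at the origin on the work surface. World frame = base frame: x ahead of the robot, y to its left, z up, the work surface at z = 0. Lengths are in m, angles in rad, forces in N, time in s.
With the tool pointing down it reaches from about 0.375 to 0.925 m from the base axis. Payload 3.1 kg.
Tool frame: the origin (TCP) lies on the mounting face of the last link; the fingertips stand 173 mm ahead of it and the grasp point (between the pads) lies 155 mm ahead of it; z points along the fingers, y is the direction in which the jaws open and shut (so a half turn about z gives the same grasp; the last joint's range is limited). The gripper opens to 85 mm and grips with 20 to 120 N. Pads are 22 mm wide; open, the fingers measure 114 mm over their backs; the gripper's body (76 mm by 85 mm) begins 54 mm behind the grasp point. The pads swing forward as they close: fully open they stand 13 mm farther back than shut.
Start: joints at [-1.344, 0.383, 0.044, 1.598, -0.018, 1.161, -0.05], TCP at [0.207, 0.616, 0.405] pointing down, gripper open.
Joint ranges: [-2.61, 2.61], [-0.41, 2.15], [-1.48, 1.57], [0, 2.5], [-1.57, 4.71], [0.05, 1.97], [-2.85, 2.85]. Speed limits (rad/s): [2.79, 2.79, 3.14, 3.14, 3.14, 3.14, 3.14].

INTERFACE

Orientations are given as a unit quaternion [x, y, z, w].
In Python, from bench import move_ptp, movel, move_j, move_gripper, pause, inverse_kinematics, read_camera, camera_params, MotionError, sign_off, look_for, tip_of, read_time_s, read_qpos, read_joint_vel, read_effort, read_eef_pos, read_tcp_rot, read_ft_force, read_ft_torque, read_finger_gap gives the robot as it stands. Calls block until the motion is done:
- move_ptp(position, orientation): joint-space move of the TCP to a pose.
- movel(position, orientation=None, speed=0.15): straight line of the TCP; orientation=None keeps the orientation; speed is the mean speed in m/s.
- move_j(angles): joint-space move.
- move_gripper(opening, effort=None): finger opening in m; effort is the grip in N (None keeps the last); returns when the fingers have stopped.
- pause(seconds).
- inverse_kinematics(position, orientation): joint angles nearest the present ones, or None.
- read_camera(name): name is "scene" or "side" or "wrist"; returns the picture (400x640x3 uint8, red, green, blue); there is no depth.
- camera_params(name): a dict with "K" (3x3 intrinsics, pixels), "dist_coeffs" ([k1, k2, p1, p2, k3] as OpenCV has them; the pictures are not rectified), "camera_from_world" (4x4, takes a point from world to camera coordinates). Camera axes: x right, y down, z forward; pixel columns grow to the right and rows downward; lengths in m; the calibration is good to about 2 mm. A picture is of the moment at which its call begins: read the wrist's pose just before it. camera_params takes no time and is no camera call; for the wrist camera it gives the pose at the moment of the call.
A pose or a line that the arm cannot do raises MotionError and nothing moves.
- sign_off(): hands the job in, once; it reports no verdict.
Trained networks look in the newest picture that a camera, given by its name, has taken for a name from the list of things; names that differ only in an ending like _2 or _b are one class to them, and where a whole thing is asked for, a point or a joint stands for the part that bears it (a point fixed in the world has none). Each returns a list of dicts, best first, with "confidence" (0 to 1); they miss things now and then, are a little off and sometimes report something else, mostly with a low value. They report only what shows in the picture. A call takes as long as a camera call.
- look_for(camera, name): "at" ([column, row] in pixels, amid what is visible of it).
- tip_of(camera, name): "at" ([column, row] in pixels: a listed point, or the origin of a listed thing).
Readings, each from a call of its own:
- read_time_s(): time.
- read_qpos(): joint angles.
- read_joint_vel(): joint speeds.
- read_effort(): joint torques, N m.
- read_eef_pos(): TCP position.
- read_tcp_rot(): TCP orientation.
- read_ft_force(): force on the tool from outside, world axes, zero at the start.
- read_ft_torque(): the same for the moment, N m.
- read_finger_gap(): finger opening in m.
Only numpy, scipy, OpenCV 4.12 (cv2) and the standard library are available. Lean on these libraries where they do the work, as an engineer would, in place of code of your own. Each camera call takes 0.05 s, during which the arm holds its last target. There are 200 camera calls.

TASK

Hook the white vial holder's two steel tabs into the yellow-marked pair of slots in the stand, then push it straight down until it is fully home and the brass spring catch has snapped out over its back plate. Then stand the blue-capped vial upright in the holder's blue well and let go, without tipping the vial over on the way and leaving the other things where they are. There is a lamp bar over the stand, so come in with the tool leaning.

Things in the scene. Friction and masses are not known exactly. Their poses are not given: they have to be found in the camera images.
- stand: fixed stand: two upright channels 40 mm wide, 260 mm tall, 150 mm between centres, on a base plate 6 mm thick reaching 30 mm in front of the posts. Origin on the table, midway between the posts, in the plane of their front faces; x from front to back (away from the robot), y left, z up. Front webs 5 mm thick, open behind, with three rows of slots, 45 mm apart; the middle row is yellow-marked
- lamp (a point): middle of the underside of the white lamp bar over the holder's place: 220 mm long (y), 26 mm deep (x), 22 mm high, 311 mm above the table, 25 mm in front of the posts' faces; axes as the stand. It blocks a tool pointing straight down; one leaning back towards the robot by 25 to 40 degrees clears it
- slot_left (a point): middle of the lower edge of the left (+y) yellow-marked slot, in the post's front face, 146 mm above the table; axes as the stand. The slot is 16 mm wide and the 26 mm above this point
- slot_right (a point): the same for the right (-y) yellow-marked slot
- home (a point): where the point holder_grip lies when the holder is fully home: 42 mm in front of the posts' front faces, midway between the posts, 152 mm above the table; axes as the stand, and as holder_grip when home
- holder_grip (a point): centre of the black grip block of the loose white holder (300 g). Block 18 mm wide (y), 40 mm long (x); black part 34 mm high, its top 16 mm above the point. The point is 58 mm above the holder's underside, 42 mm in front of its back face; x to the back (tab side), y to the blue well, z up. The holder starts level on the table, tabs roughly away from the robot
- holder_back (a point): middle of the lower edge of the holder's back face; axes as holder_grip. The holder is a shelf 188 mm wide (y), 76 mm deep, floor 5 mm thick, with a back plate 62 mm tall, 4 mm thick. Put the tabs in with the holder 8 to 18 mm (best 13) above home, straight in until the back plate meets the posts, then straight down. The catch's pressure can hold it up: push with 5 to 20 N
- tab_left (a point): root of the left (+y) steel tab: at the back face, on the underside of its stub, 52 mm above the holder's underside; axes as holder_grip. Tab 7 mm wide: a stub 8 mm high reaches 7 mm out and ends in a lip 5 mm thick that hangs 8 mm below the stub (16 mm high over all, 12 mm out). Fully home, this underside rests on the slot's lower edge
- tab_right (a point): the same for the right (-y) tab
- blue_well (a point): centre of the floor of the holder's blue well: round, 17 mm deep, 36 mm inside diameter at the floor, a little wider at the rim (48 mm outside), 68 mm to the +y side of the grip point and 53 mm below it (the like grey well on the other side stays empty); axes as holder_grip
- catch (a joint): spring catch: a brass round-nosed pin, 10 mm diameter, in the black bar midway between the posts, 163 mm above the table. 0 = fully out (nose 5 mm in front of the posts' faces, as at the start), 0.006 = pushed in (m), 5 to 9 N. The back plate pushes it in as the tabs enter; it springs out over the plate's top edge when the holder is home
- vial_blue_center (a point): a clear vial 28 mm in diameter, amber filling, blue cap 29 mm in diameter; 95 mm tall in all, cap the top 27 mm; about 45 g, loose, upright on the tray floor, one of three in a row about 90 mm apart (order varies). The point is its centre, half-way up; z its long axis, up
- vial_red_center (a point): a clear vial 28 mm in diameter, amber filling, red cap 29 mm in diameter; 95 mm tall in all, cap the top 27 mm; about 45 g, loose, upright on the tray floor, one of three in a row about 90 mm apart (order varies). The point is its centre, half-way up; z its long axis, up. Leave it alone
- vial_white_center (a point): a clear vial 28 mm in diameter, amber filling, white cap 29 mm in diameter; 95 mm tall in all, cap the top 27 mm; about 45 g, loose, upright on the tray floor, one of three in a row about 90 mm apart (order varies). The point is its centre, half-way up; z its long axis, up. Leave it alone
- tray: fixed shallow steel tray 100 mm (x) by 280 mm (y), rim 12 mm high, floor 4 mm thick, on which the three vials stand; origin at the centre of its underside
- beaker_center (a point): loose glass beaker 80 mm in diameter, 100 mm tall; its centre. Leave it alone
- dropper_center (a point): loose white dropper bottle with green cap, 36 mm in diameter, 70 mm tall; its centre. Leave it alone
- tip_box_center (a point): loose red box of clear tips 85 x 120 mm, 53 mm tall; its centre. Leave it alone
- microplate_center (a point): loose white microplate 85 x 127 x 14 mm lying on the table; its centre. Leave it alone

How it is judged:
By the outcome, as a careful person would: the job done as asked, in the order asked, and still so for the second after the job is handed in, with the robot touching nothing.
It also fails if it takes over 64 s, if anything falls off the work surface, if the arm or the gripper's body presses on something with over 40 N, if the wrist force passes 120 N, or if a joint passes its speed limit or range.

## Working session

There is one attempt and no reset: what is moved stays moved. The work goes in short steps, each a Python script; the robot and the scene stay as the last script left them, time stands still between calls to the robot, and variables do not carry over. Pictures are saved under pics/ and viewed, about 8 in all and at most 12, crops included, and the job is handed in when it is done.

```bash
ls; mkdir -p pics
cat > h.py <<'E'
import numpy as np, cv2
from bench import *
from scipy.spatial.transform import Rotation as R
def save(cam,fn):
    im=read_camera(cam); cv2.imwrite('pics/'+fn,im[:,:,::-1]); return im
def proj(cam,P,cp=None):
    cp=cp or camera_params(cam); T=np.array(cp['camera_from_world'])
    p,_=cv2.projectPoints(np.array(P,float).reshape(-1,1,3),cv2.Rodrigues(T[:3,:3])[0],T[:3,3],np.array(cp['K']),np.array(cp['dist_coeffs'])); return p[:,0]
def ray(cam,uv,cp=None):
    cp=cp or camera_params(cam); T=np.array(cp['camera_from_world'])
    n=cv2.undistortPoints(np.array(uv,float).reshape(1,1,2),np.array(cp['K']),np.array(cp['dist_coeffs']))[0,0]
    d=T[:3,:3].T@np.array([n[0],n[1],1]); return -T[:3,:3].T@T[:3,3], d/np.linalg.norm(d)
def atz(cam,uv,z,cp=None):
    o,d=ray(cam,uv,cp); return o+d*(z-o[2])/d[2]
def tri(rays):
    A=sum(np.eye(3)-np.outer(d,d) for o,d in rays); b=sum((np.eye(3)-np.outer(d,d))@o for o,d in rays)
    p=np.linalg.solve(A,b); return p,[np.linalg.norm(np.cross(p-o,d)) for o,d in rays]
E
python3 - <<'E'
from h import *
a=save('scene','s0.png');b=save('side','d0.png');save('wrist','w0.png')
cv2.imwrite('pics/m0.png',np.vstack([a,b])[:,:,::-1])
for n in ['stand','lamp','slot_left','slot_right','home','holder_grip','holder_back','tab_left','tab_right','blue_well','vial_blue_center','vial_red_center','vial_white_center','tray','beaker_center','dropper_center','tip_box_center','microplate_center','catch']:
    print(n,end=' ')
    rs=[]
    for c in ['scene','side','wrist']:
        r=tip_of(c,n)[:2]
        print(c,[(np.round(x['at'],1).tolist(),round(x['confidence'],2)) for x in r],end=' ')
        if r and r[0]['confidence']>.4: rs.append(ray(c,r[0]['at']))
    if len(rs)>1: p,e=tri(rs);print('TRI',p.round(4),np.round(e,4),end='')
    print()
for c in ['scene','side','wrist']:
    cp=camera_params(c);T=np.array(cp['camera_from_world']);print(c,(-T[:3,:3].T@T[:3,3]).round(3),T[2,:3].round(2),cp['K'][0][0])
print(read_time_s(),read_tcp_rot(),read_ft_force())
E
```

```text
pics
stand scene [([389.6, 209.2], 0.69), ([332.4, 280.3], 0.58)] side [([331.2, 227.9], 0.71)] wrist [] TRI [0.6396 0.0495 0.1053] [0.1141 0.1141]
lamp scene [([335.0, 189.8], 0.72)] side [([332.4, 160.7], 0.95)] wrist [] TRI [ 0.6708 -0.0074  0.3108] [0.0014 0.0014]
slot_left scene [([363.7, 242.7], 0.97), ([415.3, 210.9], 0.2)] side [([325.6, 183.2], 0.56), ([329.8, 293.0], 0.47)] wrist [] TRI [0.6921 0.0613 0.1501] [0.0007 0.0007]
slot_right scene [([300.1, 255.2], 0.65), ([333.9, 280.0], 0.32)] side [([348.8, 210.6], 0.88), ([257.0, 248.7], 0.37)] wrist [] TRI [ 0.6992 -0.0847  0.153 ] [0.0017 0.0017]
home scene [] side [] wrist [] 
holder_grip scene [([409.9, 192.8], 0.89)] side [([247.6, 183.4], 0.93), ([262.8, 188.8], 0.71)] wrist [] TRI [0.4763 0.2736 0.0535] [0.0022 0.0022]
holder_back scene [([413.0, 214.9], 0.93), ([367.3, 242.0], 0.27)] side [([259.8, 191.3], 0.84)] wrist [] TRI [ 0.5176  0.2761 -0.004 ] [0.0017 0.0017]
tab_left scene [([440.9, 199.2], 0.74)] side [([254.6, 168.8], 0.77), ([386.5, 258.8], 0.63)] wrist [] TRI [0.5264 0.344  0.0578] [0.0035 0.0035]
tab_rig
[... 1130 characters left out ...]
5.2, 260.6], 0.5), ([328.9, 284.7], 0.38)] wrist [] TRI [ 0.7565 -0.231   0.0372] [0.0015 0.0015]
tip_box_center scene [([157.7, 303.4], 0.77)] side [([401.6, 322.9], 0.69)] wrist [] TRI [ 0.6863 -0.4266  0.0289] [0.002 0.002]
microplate_center scene [([316.0, 198.0], 0.56)] side [([258.2, 250.1], 0.89), ([402.6, 323.0], 0.44)] wrist [([12.6, 393.9], 0.73)] TRI [0.407  0.0021 0.009 ] [0.0026 0.0055 0.005 ]
catch Traceback (most recent call last):
  File "<stdin>", line 8, in <module>
ValueError: it knows: beaker_center, blue_well, dropper_center, holder_back, holder_grip, home, lamp, microplate_center, slot_left, slot_right, stand, tab_left, tab_right, tip_box_center, tray, vial_blue_center,
```

View pics/m0.png

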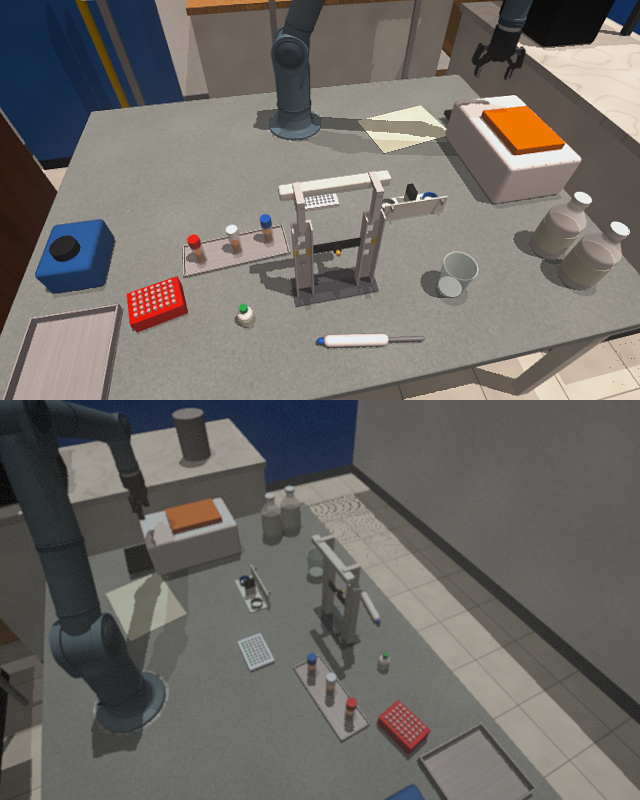

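```bash
cat >> h.py <<'E'
def Rlean(lean,yaw=0,flip=1):
    "tool z leans forward by lean (deg); tool y = flip * world y; then yaw about z"
    l=np.radians(lean); z=np.array([np.sin(l),0,-np.cos(l)]); y=np.array([0,flip,0.]); x=np.cross(y,z)
    return R.from_euler('z',yaw,degrees=True)*R.from_matrix(np.c_[x,y,z])
def tcp_for(g,rot,off=.155): return np.array(g)-off*rot.apply([0,0,1])
def camrel():
    T=np.array(camera_params('wrist')['camera_from_world']); r=R.from_quat(read_tcp_rot()); p=np.array(read_eef_pos())
    c=-T[:3,:3].T@T[:3,3]; return r.inv().apply(c-p), r.as_matrix().T@T[:3,:3].T
E
python3 - <<'E'
from h import *
c,Rc=camrel(); print(c.round(4),Rc.round(3).tolist(), read_time_s(),read_tcp_rot(),read_qpos())
np.savez('cam.npz',c=c,Rc=Rc)
for cn in ['scene','side']:
    cp=camera_params(cn);T=np.array(cp['camera_from_world']);print(cn,(-T[:3,:3].T@T[:3,3]).round(3),T[2,:3].round(2),cp['K'][0][0])
for flip in (1,-1):
  for lean in (25,30,35):
    for n,g in dict(hold=[.476,.274,.06],up=[.476,.274,.3],home=[.655,-.012,.165],vial=[.531,-.169,.06],well=[.655,.056,.165]).items():
        r=Rlean(lean,0,flip); q=inverse_kinematics(tcp_for(g,r),r.as_quat()); print(flip,lean,n,None if q is None else np.round(q,2))
E
```

```text
[0.0782 0.0003 0.0315] [[0.0, -0.953, -0.303], [1.0, 0.001, -0.001], [0.001, -0.303, 0.953]] 2.85 [ 1.61662624e-01  9.86846085e-01  2.69070258e-06 -1.20779104e-05] [-1.34379924  0.38289277  0.04389113  1.59789125 -0.01789872  1.16119814
 -0.04990821]
scene [ 1.155 -0.134  0.821] [-0.67  0.13 -0.73] 364.6579145909719
side [ 0.254 -0.715  0.996] [ 0.31  0.61 -0.73] 361.5842233112159
1 25 hold [-1.08  0.36  0.35  2.24  0.64  0.3   0.21]
1 25 up [-1.08 -0.05  0.31  2.06  0.42  0.85  0.57]
1 25 home [-0.55  0.32  0.57  2.01 -0.37  0.44  1.83]
1 25 vial [ 0.9   0.42 -0.65  2.21  0.56  0.2   1.38]
1 25 well [-0.59  0.31  0.47  2.   -0.16  0.43  1.53]
1 30 hold [-1.23  0.38  0.48  2.29  0.97  0.25 -0.16]
1 30 up [-1.13 -0.08  0.31  2.11  0.56  0.81  0.43]
1 30 home [-0.41  0.28  0.39  2.07 -0.26  0.3   1.75]
1 30 vial [ 1.1   0.48 -0.84  2.26  1.28  0.16  0.74]
1 30 well [-0.6   0.29  0.46  2.06 -0.12  0.3   1.48]
1 35 hold [-1.38  0.43  0.6   2.33  1.38  0.23 -0.63]
1 35 up [-1.17 -0.11  0.32  2.16  0.71  0.78  0.28]
1 35 home [-0.2   0.25  0.16  2.12 -0.02  0.16  1.52]
1 35 vial [ 1.07  0.
[... 206 characters left out ...]
 [-0.67  0.35  0.72  2.02 -0.5   0.46 -1.2 ]
-1 25 vial [-0.13  0.37  0.47  2.26 -1.18  0.31 -0.19]
-1 25 well [-0.76  0.35  0.67  2.01 -0.34  0.44 -1.46]
-1 30 hold [-1.77  0.71  1.14  2.3  -1.18  0.26 -1.32]
-1 30 up [-0.93 -0.07  0.13  2.1   0.54  0.8  -2.69]
-1 30 home [-0.52  0.29  0.52  2.07 -0.4   0.31 -1.28]
-1 30 vial [ 0.08  0.34  0.26  2.3  -1.56  0.24  0.24]
-1 30 well [-0.7   0.31  0.58  2.07 -0.25  0.3  -1.54]
-1 35 hold [-1.81  0.73  1.12  2.34 -1.47  0.16 -1.08]
-1 35 up [-0.78 -0.08 -0.06  2.15  0.66  0.76 -2.83]
-1 35 home [-0.12  0.25  0.07  2.11  0.11  0.17 -1.74]
-1 35 vial [ 1.45  0.79 -1.24  2.29  1.8   0.44 -2.7 ]
-1 35 well [-0.69  0.29  0.55  2.13 -0.18  0.17 -1.61]
```

```bash
cat >> h.py <<'E'
def lookpose(t,lean,d,yaw=0,flip=1):
    f=np.load('cam.npz'); r=Rlean(lean,yaw,flip); return np.array(t)-d*r.apply(f['Rc'][:,2])-r.apply(f['c']), r
def go(p,r,lin=None):
    return move_ptp(p.tolist(),r.as_quat().tolist()) if lin is None else movel(p.tolist(),r.as_quat().tolist(),lin)
def nets(c,names,obs):
    cp=camera_params(c)
    for n in names:
        r=tip_of(c,n)
        for x in r[:2]:
            if x['confidence']>.3: obs.append((n,c,np.array(x['at']),x['confidence'],*ray(c,x['at'],cp)))
E
python3 - <<'E'
from h import *
import pickle
H=['holder_grip','holder_back','tab_left','tab_right','blue_well']; S=['slot_left','slot_right','lamp','stand']
V=['vial_blue_center','vial_white_center','vial_red_center','tray']
obs=[]
def view(t,lean,d,names,fn,yaw=0):
    p,r=lookpose(t,lean,d,yaw)
    try: go(p,r)
    except MotionError as e: print(fn,'ERR',e,p.round(3)); return
    im=save('wrist',fn); nets('wrist',names,obs); return im
a=view([.48,.274,.03],5,.33,H,'h1.png'); view([.48,.274,.03],12,.36,H,'h2.png',-15)
b=view([.69,-.012,.16],28,.33,S,'st1.png'); view([.69,-.012,.16],20,.36,S,'st2.png',12)
c=view([.54,-.2,.05],5,.38,V,'v1.png')
im=[x for x in (a,b,c) if x is not None]
cv2.imwrite('pics/m1.png',cv2.resize(np.vstack(im),None,fx=.5,fy=.5,interpolation=cv2.INTER_AREA)[:,:,::-1])
for cm in ('scene','side'): read_camera(cm); nets(cm,H+S+V,obs)
pickle.dump(obs,open('obs.pkl','wb'))
for n in H+S+V:
    print(n,[(o[1][:2],o[2].round(0).tolist(),round(o[3],2)) for o in obs if o[0]==n])
    b=[o for o in obs if o[0]==n and o[1]=='wrist' and o[3]>.5]
    if len(b)>1: p,e=tri([o[4:6] for o in b]); print('   ',p.round(4),np.round(e,4))
print(read_time_s())
E
```

```text
holder_grip [('wr', [321.0, 210.0], 0.79), ('wr', [392.0, 250.0], 0.67), ('wr', [321.0, 209.0], 0.74), ('wr', [371.0, 356.0], 0.51), ('sc', [410.0, 192.0], 0.87), ('si', [250.0, 182.0], 0.6)]
    [0.3691 0.2966 0.2888] [0.0209 0.0138 0.0281 0.0209]
holder_back [('wr', [322.0, 219.0], 0.72), ('sc', [413.0, 213.0], 0.61), ('sc', [391.0, 207.0], 0.42), ('si', [261.0, 191.0], 0.71)]
tab_left [('wr', [393.0, 245.0], 0.98), ('wr', [67.0, 124.0], 0.55), ('wr', [398.0, 224.0], 0.66), ('sc', [441.0, 200.0], 0.73), ('sc', [233.0, 238.0], 0.4), ('si', [252.0, 166.0], 0.93)]
    [0.3419 0.2939 0.3346] [0.0209 0.0168 0.036 ]
tab_right [('wr', [247.0, 250.0], 0.87), ('wr', [269.0, 254.0], 0.75), ('wr', [371.0, 360.0], 0.7), ('sc', [390.0, 209.0], 0.79), ('si', [265.0, 196.0], 0.64)]
    [0.341  0.3003 0.3239] [0.0291 0.0167 0.0168]
blue_well [('wr', [380.0, 191.0], 0.62), ('wr', [375.0, 174.0], 0.91), ('sc', [429.0, 201.0], 0.74), ('si', [244.0, 180.0], 0.76)]
    [0.4763 0.3423 0.0054] [0.0012 0.0012]
slot_left [('wr', [394.0, 190.0], 0.56), ('wr', [385.0, 208.0], 0.86), ('sc', [366.0, 240.0], 0.
[... 481 characters left out ...]
 [ 0.6546 -0.004   0.316 ] [0.0008 0.0008]
stand [('wr', [321.0, 123.0], 0.93), ('wr', [326.0, 144.0], 0.79), ('sc', [332.0, 279.0], 0.8), ('si', [332.0, 230.0], 0.69)]
    [ 0.6751 -0.0064  0.0353] [0.0035 0.0035]
vial_blue_center [('wr', [360.0, 196.0], 0.57), ('wr', [620.0, 327.0], 0.32), ('si', [311.0, 268.0], 0.68)]
vial_white_center [('wr', [288.0, 208.0], 0.6), ('sc', [237.0, 240.0], 0.61), ('si', [326.0, 286.0], 0.63), ('si', [252.0, 171.0], 0.63)]
vial_red_center [('sc', [199.0, 248.0], 0.91), ('si', [329.0, 284.0], 0.74), ('si', [348.0, 315.0], 0.65)]
tray [('wr', [290.0, 192.0], 0.92), ('sc', [239.0, 245.0], 0.79), ('sc', [232.0, 240.0], 0.51), ('si', [330.0, 293.0], 0.97)]
10.425
```

View pics/m1.png

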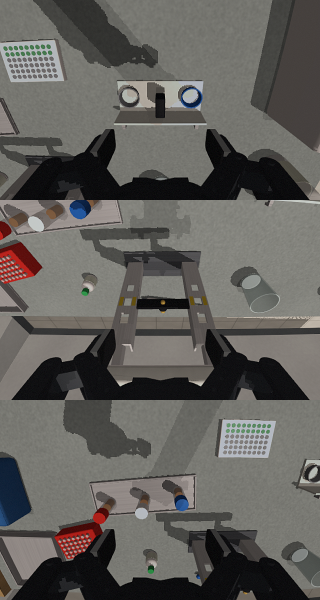

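```bash
cat > fit.py <<'E'
from h import *
import pickle
from scipy.optimize import least_squares
G=dict(holder_grip=[0,0,.058],holder_back=[.042,0,0],tab_left=[.042,.070,.052],tab_right=[.042,-.070,.052],blue_well=[0,.068,.005])
ST=dict(slot_left=[0,.075,.146],slot_right=[0,-.075,.146],lamp=[-.025,0,.311],stand=[0,0,0])
TR=dict(tray=[0,0,0])
def res(p,o,M,free):
    M=M[o[0]]; c,s=np.cos(p[2]),np.sin(p[2]); P=np.array([p[0]+c*M[0]-s*M[1],p[1]+s*M[0]+c*M[1],M[2]])
    v=P-o[4]; v/=np.linalg.norm(v); return (v-o[5]*(v@o[5]))*365
def fit(obs,M,x0,ylr=.070):
    if 'tab_left' in M: M['tab_left'][1]=ylr; M['tab_right'][1]=-ylr
    obs=[o for o in obs if o[0] in M and np.linalg.norm(res(x0,o,M,0))<40]
    s=least_squares(lambda p:np.concatenate([res(p,o,M,0) for o in obs]),x0,loss='soft_l1',f_scale=2,x_scale=[.01,.01,.05])
    return s.x,[(o[0],o[1][:2],np.linalg.norm(res(s.x,o,M,0)).round(1)) for o in obs],s.cost
E
python3 - <<'E'
from fit import *
obs=pickle.load(open('obs.pkl','rb'))
for y in (.065,.070,.075,.08):
  x,e,c=fit(obs,G,[.476,.274,0],y); print(y,x.round(4),np.degrees(x[2]).round(2),c.round(1))
x,e,c=fit(obs,G,[.476,.274,0],.075);print(e)
x,e,c=fit([o for o in obs if o[1]=='wrist'],G,[.476,.274,0],.075);print('wrist only',x.round(4))
x,e,c=fit(obs,ST,[.69,-.01,0]);print('stand',x.round(4),np.degrees(x[2]).round(2),c,e)
x,e,c=fit([o for o in obs if o[1]=='wrist'],ST,[.69,-.01,0]);print('wrist only',x.round(4),e)
for n in ('vial_blue_center','vial_white_center','vial_red_center','tray'):
    for o in obs:
        if o[0]==n: z=.0515 if 'vial' in n else 0; print(n,o[1],(o[4]+o[5]*(z-o[4][2])/o[5][2]).round(4),round(o[3],2))
E
python3 - <<'E'
import cv2,numpy as np
a=cv2.imread('pics/h1.png')[130:290,200:450];b=cv2.imread('pics/st1.png')[130:290,200:450]
c=cv2.imread('pics/v1.png')[120:280,170:420]
cv2.imwrite('pics/c1.png',cv2.resize(np.vstack([a,b]),None,fx=1.85,fy=1.85,interpolation=cv2.INTER_CUBIC))
E
```

```text
0.065 [0.4773 0.2753 0.0145] 0.83 193.4
0.07 [0.4776 0.2752 0.0161] 0.93 140.4
0.075 [0.4778 0.2752 0.018 ] 1.03 97.1
0.08 [0.4781 0.2751 0.0223] 1.27 105.9
[('holder_grip', 'wr', np.float64(1.6)), ('holder_back', 'wr', np.float64(4.0)), ('tab_left', 'wr', np.float64(1.6)), ('tab_right', 'wr', np.float64(4.6)), ('blue_well', 'wr', np.float64(0.9)), ('holder_grip', 'wr', np.float64(2.6)), ('tab_left', 'wr', np.float64(2.3)), ('tab_right', 'wr', np.float64(2.1)), ('blue_well', 'wr', np.float64(1.8)), ('holder_grip', 'sc', np.float64(1.3)), ('holder_back', 'sc', np.float64(1.6)), ('holder_back', 'sc', np.float64(22.4)), ('tab_left', 'sc', np.float64(1.0)), ('tab_right', 'sc', np.float64(2.3)), ('blue_well', 'sc', np.float64(0.7)), ('holder_grip', 'si', np.float64(1.9)), ('holder_back', 'si', np.float64(1.4)), ('tab_left', 'si', np.float64(2.8)), ('tab_right', 'si', np.float64(3.2)), ('blue_well', 'si', np.float64(1.5))]
wrist only [0.4779 0.2753 0.0236]
stand [ 0.6905 -0.0038  0.0148] 0.85 62.5364528288163 [('slot_left', 'wr', np.float64(2.6)), ('slot_right', 'wr', np.float64(0.6)), ('l
[... 817 characters left out ...]
3))]
vial_blue_center wrist [ 0.535  -0.1495  0.0515] 0.57
vial_blue_center wrist [0.7538 0.273  0.0515] 0.32
vial_blue_center side [ 0.5287 -0.1617  0.0515] 0.68
vial_white_center wrist [ 0.5515 -0.237   0.0515] 0.6
vial_white_center scene [ 0.5536 -0.2334  0.0515] 0.61
vial_white_center side [ 0.5414 -0.2397  0.0515] 0.63
vial_white_center side [0.5158 0.3403 0.0515] 0.63
vial_red_center scene [ 0.56   -0.3301  0.0515] 0.91
vial_red_center side [ 0.553  -0.2367  0.0515] 0.74
vial_red_center side [ 0.5528 -0.3459  0.0515] 0.65
tray wrist [ 0.5507 -0.2393  0.    ] 0.92
tray scene [ 0.5326 -0.2354  0.    ] 0.79
tray scene [ 0.5123 -0.2527  0.    ] 0.51
tray side [ 0.5555 -0.2382  0.    ] 0.97
```

View pics/c1.png

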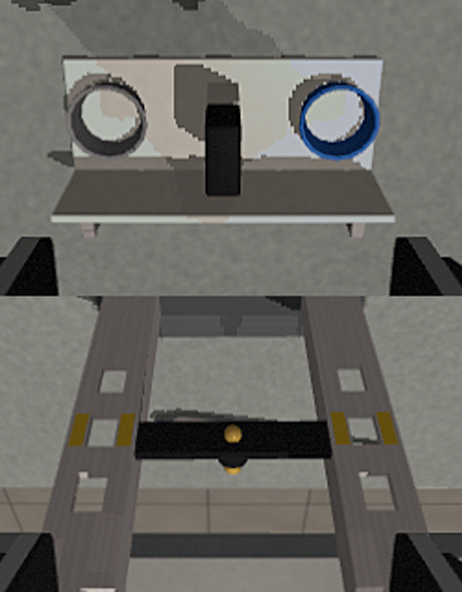

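```bash
cat > pick.py <<'E'
from fit import *
f=np.load('cam.npz'); cp0=camera_params('wrist')
def vcp(t,lean,d,yaw=0):
    p,r=lookpose(t,lean,d,yaw); Rw=r.as_matrix()@f['Rc']; c=p+r.apply(f['c']); T=np.eye(4);T[:3,:3]=Rw.T;T[:3,3]=-Rw.T@c
    return dict(cp0,camera_from_world=T)
def picks(body,x0,items):
    # items: (cp, uv, modelpoint)
    ob=[];M={}
    for i,(cp,uv,m) in enumerate(items): M[i]=m; ob.append((i,'pick',0,1,*ray('wrist',uv,cp)))
    x,e,c=fit(ob,M,x0); print(body,x.round(4),np.degrees(x[2]).round(2),[a[2] for a in e])
E
python3 - <<'E'
from pick import *
A=vcp([.48,.274,.03],5,.33); B=vcp([.69,-.012,.16],28,.33); V=vcp([.54,-.2,.05],5,.38)
h=lambda x,y:(200+x/1.85,130+y/1.85); s=lambda x,y:(200+x/1.85,130+(y-296)/1.85)
picks('holder',[.478,.275,0],[(A,h(52,219),[.042,-.094,.062]),(A,h(394,219),[.042,.094,.062]),(A,h(65,58),[-.034,-.094,.005]),(A,h(383,58),[-.034,.094,.005]),
 (A,h(222.5,103),[-.02,0,.074]) ,(A,h(222.5,195),[.02,0,.074])])
picks('stand',[.69,-.004,0],[(B,s(103,415),[0,-.075,.146]),(B,s(366,415),[0,.075,.146]),(B,s(102,446),[0,-.075,.172]),(B,s(368,444),[0,.075,.172]),
 (B,s(97,509),[0,-.075,.217]),(B,s(374,509),[0,.075,.217]),(B,s(112,370),[0,-.075,.101]),(B,s(352,370),[0,.075,.101]),(B,s(233,434),[-.005,0,.163])])
im=cv2.imread('pics/v1.png'); hsv=cv2.cvtColor(im,cv2.COLOR_BGR2HSV)
m=cv2.inRange(hsv,(105,120,60),(130,255,255)); n,l,st,ce=cv2.connectedComponentsWithStats(m)
for i in range(1,n):
    if st[i,4]>80: print('blue',st[i],ce[i].round(1),atz('wrist',ce[i],.0985,V).round(4),atz('wrist',ce[i],.09,V).round(4))
c=im[150:280,170:420]; cv2.imwrite('pics/c2.png',cv2.resize(c,None,fx=3,fy=3,interpolation=cv2.INTER_CUBIC))
E
```

```text
holder [0.4765 0.2741 0.    ] 0.0 [np.float64(0.7), np.float64(0.7), np.float64(1.9), np.float64(1.3), np.float64(11.6), np.float64(0.5)]
stand [ 0.6939 -0.0057  0.0046] 0.26 [np.float64(2.4), np.float64(3.3), np.float64(1.5), np.float64(2.0), np.float64(6.3), np.float64(5.9), np.float64(3.6), np.float64(3.1), np.float64(2.7)]
blue [  0 190  32  62 997] [ 10.7 228.9] [ 0.555  -0.5571  0.0985] [ 0.5595 -0.5672  0.09  ]
blue [351 198  26  24 508] [363.7 209.5] [ 0.5294 -0.1543  0.0985] [ 0.5333 -0.1531  0.09  ]
```

View pics/c2.png

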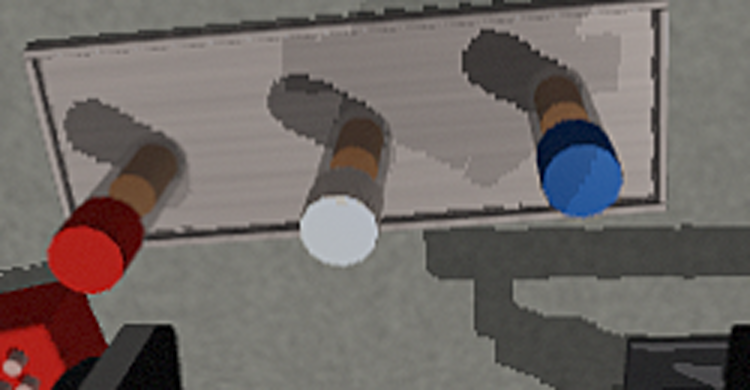

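Run:
```python
from h import *
r=Rlean(28); g=np.array([.477,.2745,.061])
move_gripper(.05,60)
go(tcp_for(g+[0,0,.0],r)-.09*r.apply([0,0,1]),r)
save('wrist','h3.png')
print([ (x['at'],x['confidence']) for n in ('holder_grip','tab_left','tab_right') for x in tip_of('wrist',n)[:1]], proj('wrist',[[.477,.2745,.058],[.519,.3495,.052],[.519,.1995,.052]]).round(1).tolist())
go(tcp_for(g,r),r,.12); print('f',np.round(read_ft_force(),1))
move_gripper(.01,80); print(read_finger_gap(),np.round(read_ft_force(),1),read_eef_pos(),tcp_for(g,r))
go(tcp_for(g+[0,0,.12],r),r,.15); print(read_finger_gap(),np.round(read_ft_force(),1),np.round(read_ft_torque(),2),read_time_s())
```

```text
[([321.7, 210.7], 0.88), ([411.1, 239.5], 0.7), ([231.6, 243.0], 0.8)] [[320.9, 210.7], [409.9, 239.1], [232.0, 239.1]]
f [-0.2 -0.3  0.4]
0.017178046882270256 [-3.7 -0.8  6.4] [0.40414512 0.27505687 0.1986009 ] [0.40423191 0.2745     0.19785688]
0.01714145198338002 [ 0.5 -0.7 -2.3] [0.04 0.81 0.  ] 15.1167
```

Run:
```python
from pick import *
yw=.4; r=Rlean(28,yw); S=np.array([.692,-.005,0])
G0=lambda p:S+R.from_euler('z',yw,degrees=True).apply(p)+[0,0,.003]   # grip point in stand frame -> grasp point
go(tcp_for(G0([-.12,0,.175]),r),r,.25); go(tcp_for(G0([-.085,0,.165]),r),r,.15)
print(read_eef_pos()-tcp_for(G0([-.085,0,.165]),r),read_finger_gap(),read_ft_force())
a=save('scene','s2.png');b=save('side','d2.png');w=save('wrist','w2.png')
exp=dict(slot_left=S+[0,.075,.146],slot_right=S+[0,-.075,.146])
g=G0([-.085,0,.165])-[0,0,.003]
for n,m in dict(holder_grip=[0,0,0],holder_back=[.042,0,-.058],tab_left=[.042,.075,-.006],tab_right=[.042,-.075,-.006],blue_well=[0,.068,-.053]).items(): exp[n]=g+m
for c in ('scene','side','wrist'):
    for n,P in exp.items():
        print(c,n,proj(c,P).round(0).tolist(),[(np.round(x['at']).tolist(),round(x['confidence'],2)) for x in tip_of(c,n)[:2]])
C=lambda im,y0,y1,x0,x1,s:cv2.resize(im[y0:y1,x0:x1],s,interpolation=cv2.INTER_CUBIC)
cv2.imwrite('pics/m2.png',np.vstack([np.hstack([C(a,160,310,250,400,(400,400)),C(b,120,270,250,400,(400,400))])])[:,:,::-1]); print(read_time_s())
```

```text
[-2.87585957e-05  6.62642682e-04 -3.26082619e-04] 0.016924273851329868 [ 0.01200377 -0.26334097 -3.55898116]
scene slot_left [[367.0, 243.0]] [([366.0, 245.0], 0.83)]
scene slot_right [[302.0, 253.0]] [([304.0, 255.0], 0.75)]
scene holder_grip [[327.0, 214.0]] [([326.0, 217.0], 0.74)]
scene holder_back [[331.0, 243.0]] [([332.0, 281.0], 0.64), ([331.0, 245.0], 0.56)]
scene tab_left [[363.0, 225.0]] [([365.0, 224.0], 0.94), ([331.0, 244.0], 0.3)]
scene tab_right [[299.0, 235.0]] [([299.0, 240.0], 0.64)]
scene blue_well [[354.0, 224.0]] [([352.0, 224.0], 0.93), ([365.0, 227.0], 0.19)]
side slot_left [[325.0, 183.0]] [([320.0, 200.0], 0.18)]
side slot_right [[346.0, 212.0]] [([351.0, 212.0], 0.97), ([329.0, 292.0], 0.16)]
side holder_grip [[312.0, 201.0]] [([385.0, 259.0], 0.6)]
side holder_back [[323.0, 209.0]] [([328.0, 210.0], 0.87)]
side tab_left [[313.0, 184.0]] [([314.0, 185.0], 0.74)]
side tab_right [[335.0, 214.0]] [([338.0, 217.0], 0.8), ([310.0, 267.0], 0.45)]
side blue_well [[303.0, 199.0]] [([305.0, 200.0], 0.67)]
wrist slot_left [[426.0, 317.0]] []
wrist slot_right [[213.0, 316.0]] []
wrist holder_grip [[319.0, 277.0]] [([323.0, 274.0], 0.9), ([574.0, 257.0], 0.41)]
wrist holder_back [[319.0, 235.0]] []
wrist tab_left [[449.0, 306.0]] [([450.0, 308.0], 0.94)]
wrist tab_right [[189.0, 305.0]] [([192.0, 305.0], 0.6)]
wrist blue_well [[437.0, 197.0]] [([435.0, 195.0], 0.96)]
18.3583
```

View pics/m2.png

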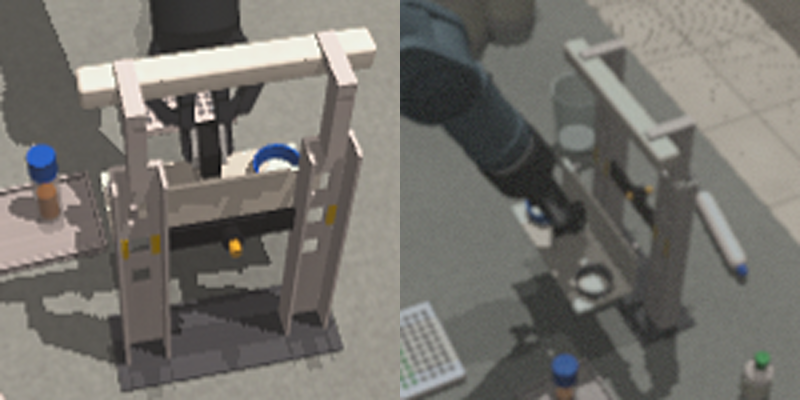

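View pics/w2.png

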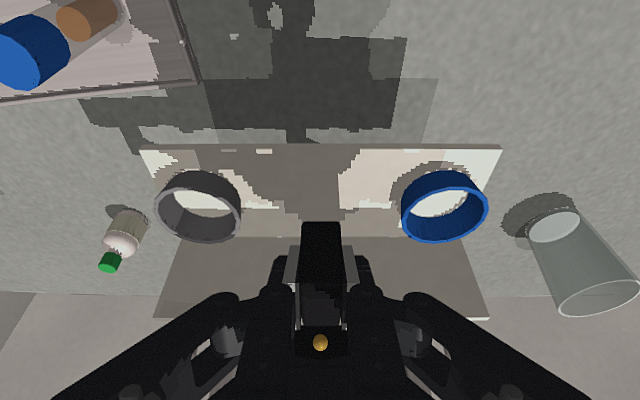

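```bash
cat >> h.py <<'E'
yw=.4; rH=Rlean(28,yw); S=np.array([.692,-.005,0])
G0=lambda p:S+R.from_euler('z',yw,degrees=True).apply(p)+[0,0,.003]
E
python3 - <<'E'
from h import *
go(tcp_for(G0([-.060,0,.165]),rH),rH,.1)
f0=np.array(read_ft_force()); print(f0.round(1))
for x in np.arange(-.057,-.028,.0025):
    go(tcp_for(G0([x,0,.165]),rH),rH,.03)
    f=np.array(read_ft_force())-f0; e=read_eef_pos()-tcp_for(G0([x,0,.165]),rH)
    print(round(x,4),f.round(1),(e*1e3).round(1),np.round(read_ft_torque(),2))
    if abs(f[0])>16 or abs(f[1:]).max()>12: break
print(read_time_s(),read_finger_gap())
a=save('scene','s3.png');b=save('side','d3.png')
C=lambda im,y0,y1,x0,x1,s:cv2.resize(im[y0:y1,x0:x1],s,interpolation=cv2.INTER_CUBIC)
cv2.imwrite('pics/m3.png',np.hstack([C(a,160,310,250,400,(400,400)),C(b,120,270,250,400,(400,400))])[:,:,::-1])
E
```

```text
[-0.   0.8 -2.7]
-0.057 [ 0.3 -1.   1. ] [-0.3 -0.1 -0.1] [-0.02  0.75 -0.02]
-0.0545 [-0.7 -0.8 -0.2] [0.1 0.  0.1] [-0.02  0.78 -0.06]
-0.052 [-0.4 -0.6 -0.1] [0.2 0.  0.1] [-0.05  0.82 -0.02]
-0.0495 [ 0.4 -0.3 -0. ] [0.2 0.  0. ] [0.01 0.8  0.05]
-0.047 [-4.4 -0.9  2.4] [-0.9 -0.1 -0.7] [ 0.    1.34 -0.01]
-0.0445 [-5.3 -0.2  3.3] [-1.4 -0.2 -1. ] [-0.05  1.51  0.  ]
-0.042 [-8.4 -1.2  3. ] [-1.9 -0.2 -1.5] [-0.07  1.72 -0.  ]
-0.0395 [-9.6 -0.9  2.1] [-3.  -0.3 -2.4] [-0.06  2.16  0.09]
-0.037 [-11.8  -1.1   2.1] [-4.6 -0.4 -3.7] [-0.03  2.77  0.1 ]
-0.0345 [-16.4  -1.1   4.1] [-6.1 -0.4 -5. ] [0.02 3.34 0.09]
21.2583 0.0171980141787675
```

View pics/m3.png

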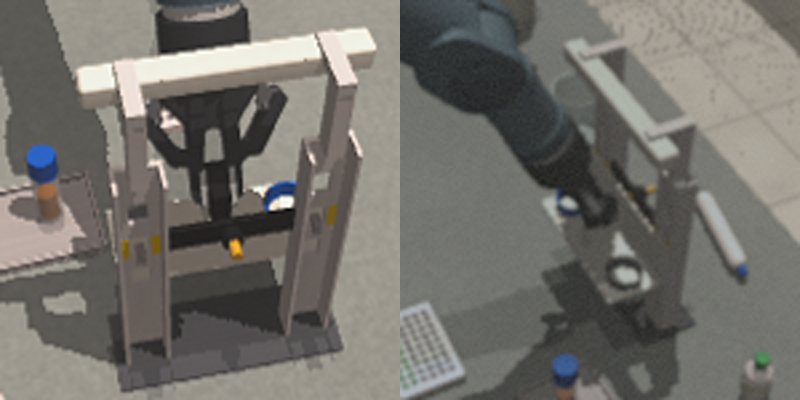

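Run:
```python
from h import *
f0=np.array([0,.8,-2.7])
for z in np.r_[np.arange(.165,.130,-.003)]:
    T=tcp_for(G0([-.037,0,z]),rH)
    go(T,rH,.04)
    f=np.array(read_ft_force())-f0; e=read_eef_pos()-T
    print(round(z,4),f.round(1),(e*1e3).round(1),'actual x,z',round(-.037+e[0],4),round(z+e[2],4),'pitch',(R.from_quat(read_tcp_rot())*rH.inv()).as_rotvec(degrees=True).round(1))
    if f[2]>19 or abs(f[0])>25: break
print(read_time_s(),read_finger_gap(),np.round(read_ft_torque(),2))
a=save('scene','s4.png');b=save('side','d4.png'); save('wrist','w4.png')
```

```text
0.165 [-6.8 -1.2 -5.1] [-5.1 -0.1 -5.2] actual x,z -0.0421 0.1598 pitch [0. 1. 0.]
0.162 [-5.6 -1.5 -5. ] [-4.4 -0.  -4.7] actual x,z -0.0414 0.1573 pitch [-0.   0.9  0.1]
0.159 [-8.1 -1.2 -1.3] [-4.4 -0.2 -4.2] actual x,z -0.0414 0.1548 pitch [0.  0.9 0.1]
0.156 [-22.5  -1.2  15.1] [-4.5 -0.5 -2.2] actual x,z -0.0415 0.1538 pitch [0.2 0.8 0.1]
0.153 [-33.6  -0.3  30.6] [-4.5 -0.8 -0.1] actual x,z -0.0415 0.1529 pitch [0.3 0.8 0.1]
22.6083 0.017152081871707896 [0.1 3.7 0.4]
```

Run:
```python
from h import *
a,b,w=[cv2.imread('pics/'+f) for f in ('s4.png','d4.png','w4.png')]
C=lambda im,y0,y1,x0,x1,s:cv2.resize(im[y0:y1,x0:x1],s,interpolation=cv2.INTER_CUBIC)
cv2.imwrite('pics/m4.png',np.vstack([np.hstack([C(a,190,280,280,400,(400,300)),C(b,150,240,290,380,(300,300))]),C(w,150,400,160,480,(700,290))]))
print(np.round(read_ft_force(),1))
```

```text
[-33.6  -0.1  28.1]
```

View pics/m4.png

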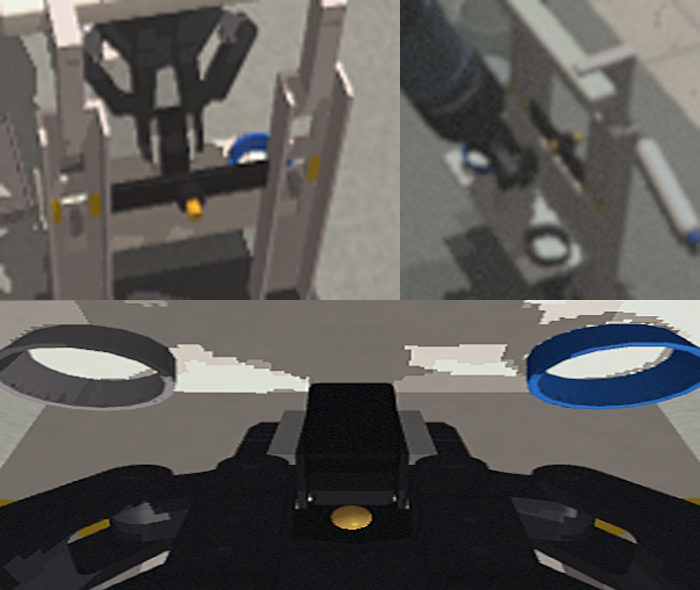

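Run:
```python
from h import *
print(proj('scene',[S+[.03,0,.163],S+[.036,0,.163]]).round(2).tolist())
for f in ('s0','s2','s3','s4'):
    im=cv2.imread(f'pics/{f}.png'); h=cv2.cvtColor(im,cv2.COLOR_BGR2HSV)[235:270,325:355]
    m=cv2.inRange(h,(8,150,120),(30,255,255)); ys,xs=np.nonzero(m); print(f,len(ys),(xs.mean()+325).round(2),(ys.mean()+235).round(2),ys.min()+235,ys.max()+235,xs.min()+325,xs.max()+325)
for f in ('w2','w4'):
    im=cv2.imread(f'pics/{f}.png'); h=cv2.cvtColor(im,cv2.COLOR_BGR2HSV)[300:400,290:350]
    m=cv2.inRange(h,(8,100,80),(30,255,255)); ys,xs=np.nonzero(m); print(f,len(ys),(xs.mean()+290).round(2),(ys.mean()+300).round(2),ys.min()+300,ys.max()+300,xs.min()+290,xs.max()+290)
# expected pin nose front in present wrist view: out vs. in
print(proj('wrist',[S+[-.005,0,.163],S+[.001,0,.163],S+[-.005,.005,.163],S+[-.005,-.005,.163]]).round(1).tolist())
```

```text
[[338.63, 254.75], [339.27, 257.03]]
s0 17 337.47 251.65 250 254 336 339
s2 19 337.53 251.84 250 254 336 340
s3 24 337.83 252.5 250 255 336 340
s4 18 337.39 251.78 250 254 336 339
w2 191 319.96 342.49 335 350 313 327
w4 289 320.28 337.35 328 347 311 329
[[319.4, 334.6], [319.4, 339.1], [329.0, 334.6], [309.9, 334.6]]
```

Run:
```python
from h import *
p=np.array(read_eef_pos()); r=R.from_quat(read_tcp_rot())
T=tcp_for(G0([-.0415,0,.1515]),rH); go(T,rH,.05); print(np.round(read_ft_force(),1))
move_gripper(.045,25); print(np.round(read_ft_force(),1),(read_eef_pos()-T)*1e3)
go(T-.11*rH.apply([0,0,1]),rH,.15)
save('wrist','w5.png'); save('scene','s5.png')
m=[.650,-.005,0]
for n,P in dict(holder_grip=[.65,-.005,.152],blue_well=[.65,.0635,.099],tab_left=[.692,.0705,.146],tab_right=[.692,-.0795,.146]).items():
    for c in ('wrist','scene'): print(n,c,proj(c,P).round(1).tolist(),[(np.round(x['at'],1).tolist(),round(x['confidence'],2),atz(c,x['at'],P[2]).round(4).tolist()) for x in tip_of(c,n)[:1]])
im=cv2.imread('pics/s5.png'); h=cv2.cvtColor(im,cv2.COLOR_BGR2HSV)[235:270,325:355]; ys,xs=np.nonzero(cv2.inRange(h,(8,150,120),(30,255,255))); print('pin',len(ys),ys.mean()+235)
# vial pre-grasp
rV=Rlean(28); g=np.array([.530,-.155,.060])
go(tcp_for(g+[0,0,.11],rV)-.0*rV.apply([0,0,1]),rV)
save('wrist','w6.png')
print('vial',proj('wrist',[[.53,-.155,.099],[.53,-.155,.0515]]).round(1).tolist(),[(np.round(x['at'],1).tolist(),round(x['confidence'],2),atz('wrist',x['at'],.0515).round(4)) for x in tip_of('wrist','vial_blue_center')[:2]],read_time_s())
w=cv2.imread('pics/w5.png')
cv2.imwrite('pics/m5.png',np.vstack([cv2.resize(w[140:400],None,fx=.9,fy=.9),cv2.resize(cv2.imread('pics/w6.png'),None,fx=.9,fy=.9)]))
```

```text
[-17.8  -0.1  15.5]
[-0.7  0.9  0.4] [0.75842333 0.09279202 0.50108575]
holder_grip wrist [[320.5, 204.7]] [([320.5, 201.0], 0.8, [0.6458, -0.0051, 0.152])]
holder_grip scene [[331.4, 232.0]] [([332.8, 232.6], 0.79, [0.6525, -0.0021, 0.152])]
blue_well wrist [[396.0, 163.1]] [([394.7, 157.6], 0.76, [0.644, 0.0612, 0.099])]
blue_well scene [[358.2, 241.1]] [([356.4, 241.3], 0.81, [0.6499, 0.0591, 0.099])]
tab_left wrist [[404.1, 232.2]] [([404.0, 232.2], 0.79, [0.6924, 0.0706, 0.146])]
tab_left scene [[367.6, 242.9]] [([368.8, 244.5], 0.77, [0.6968, 0.0719, 0.146])]
tab_right wrist [[237.6, 230.8]] [([236.9, 229.6], 0.61, [0.6905, -0.0798, 0.146])]
tab_right scene [[302.6, 253.4]] [([301.4, 254.8], 0.93, [0.6952, -0.0826, 0.146])]
pin 17 251.64705882352942
vial [[318.0, 176.4], [318.4, 132.6]] [([100.8, 170.5], 0.63, array([ 0.5655, -0.3324,  0.0515])), ([322.6, 135.5], 0.58, array([ 0.5327, -0.1518,  0.0515]))] 25.775
```

View pics/m5.png

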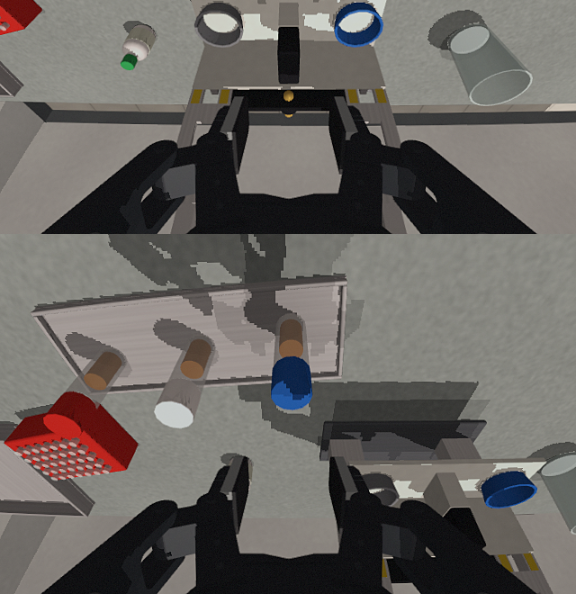

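Run:
```python
from h import *
rV=Rlean(28)
im=read_camera('wrist'); h=cv2.cvtColor(im,cv2.COLOR_RGB2HSV); m=cv2.inRange(h,(100,150,130),(130,255,255)); m[:,420:]=0
n,l,st,ce=cv2.connectedComponentsWithStats(m); i=1+st[1:,4].argmax(); print(st[i],ce[i].round(1),atz('wrist',ce[i],.097).round(4))
b=cv2.inRange(h,(100,120,30),(130,255,255)); b[:,420:]=0; xs=np.nonzero(b[150:170].any(0))[0]; print(xs.min(),xs.max())
g=np.array([.533,-.152,.060])
go(tcp_for(g,rV),rV,.12); print(np.round(read_ft_force(),1))
move_gripper(.02,30); print(read_finger_gap(),np.round(read_ft_force(),1))
go(tcp_for(g+[0,0,.15],rV),rV,.12)
print(read_finger_gap(),np.round(read_ft_force(),1),read_time_s())
go(tcp_for([.53,.0625,.060+.15],rV),rV,.2)
a=save('scene','s7.png');b=save('side','d7.png');w=save('wrist','w7.png')
cv2.imwrite('pics/m7.png',np.vstack([np.hstack([cv2.resize(x,(400,300)) for x in (a[100:300,220:487],b[80:280,190:457])]),cv2.resize(w[100:],(800,300))])[:,:,::-1])
print('well',[(np.round(x['at'],1).tolist(),round(x['confidence'],2),atz('wrist',x['at'],.099).round(4)) for x in tip_of('wrist','blue_well')[:2]])
print(read_eef_pos()-tcp_for([.53,.0625,.060+.15],rV),read_time_s())
```

```text
[300 162  46  32 738] [317.8 180.3] [ 0.5352 -0.1549  0.097 ]
300 345
[-0.3  0.1 -0. ]
0.027593873254115848 [-0.8 -0.2  0.5]
0.028024327969375953 [-0.2  1.  -0.6] 29.2167
well []
[ 2.48219950e-05 -1.01459090e-03 -9.15405576e-05] 30.6417
```

View pics/m7.png

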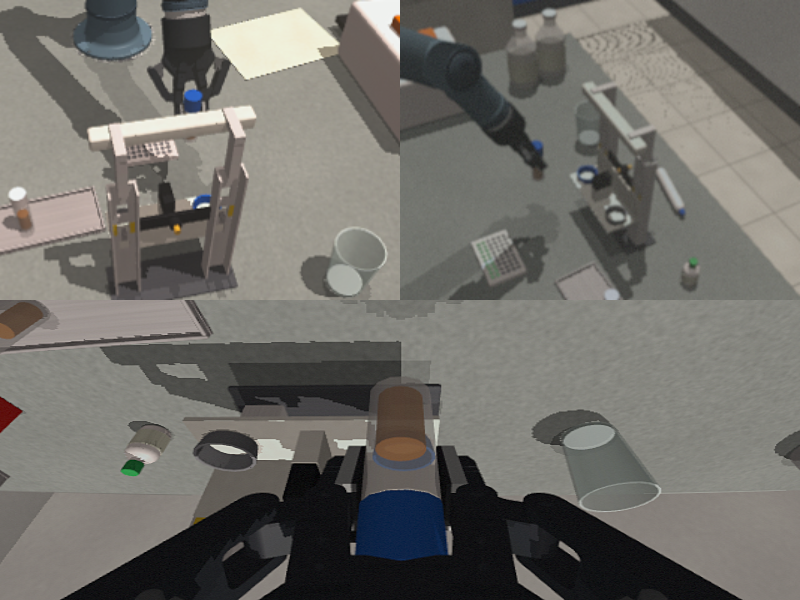

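Run:
```python
from h import *
c=np.array(read_eef_pos())+.155*R.from_quat(read_tcp_rot()).apply([0,0,1]); print('grasp',c.round(4))
for dx in (-.004,0,.004):
    t=np.linspace(0,2*np.pi,60); q=proj('wrist',np.c_[c[0]+dx+.014*np.cos(t),c[1]+.014*np.sin(t),np.full(60,c[2]-.056)]); print(dx,q.min(0).round(1),q.max(0).round(1))
w=cv2.imread('pics/w7.png')[160:310,250:390]; cv2.imwrite('pics/c7.png',cv2.resize(w,None,fx=3.5,fy=3.5,interpolation=cv2.INTER_CUBIC))
```

```text
grasp [0.53   0.0613 0.2099]
-0.004 [294.9 172.2] [344.4 207.9]
0 [295.4 177.8] [344.  212.4]
0.004 [295.8 183.2] [343.6 216.8]
```

View pics/c7.png

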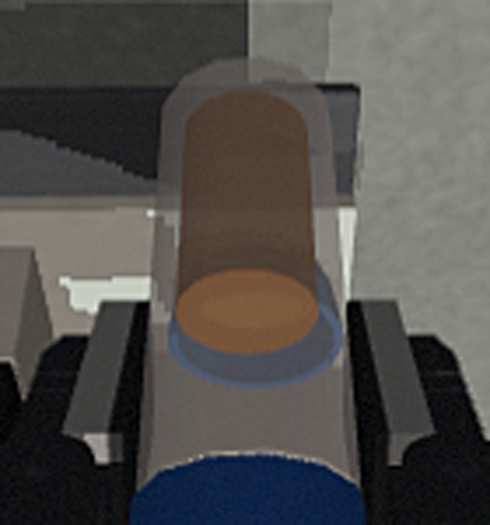

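Run:
```python
from h import *
rV=Rlean(28); T=lambda x,z:tcp_for([x,.0628,z],rV)
go(T(.650,.205),rV,.15)
a=save('scene','s8.png');w=save('wrist','w8.png')
f0=np.array(read_ft_force())
for z in (.185,.178,.172,.168,.164,.160,.158,.156,.155,.154):
    go(T(.650,z),rV,.05); f=np.array(read_ft_force())-f0; e=(read_eef_pos()-T(.65,z))*1e3
    print(z,f.round(1),e.round(1))
    if np.abs(f).max()>4: break
print(read_time_s(),read_finger_gap())
b=save('scene','s9.png');d=save('side','d9.png');w2=save('wrist','w9.png')
C=lambda im,y0,y1,x0,x1,s:cv2.resize(im[y0:y1,x0:x1],s,interpolation=cv2.INTER_CUBIC)
cv2.imwrite('pics/m9.png',np.vstack([np.hstack([C(a,170,290,290,410,(300,300))[:,:,:],C(b,170,290,290,410,(300,300))]),C(w2,150,350,200,500,(600,300))])[:,:,::-1])
```

```text
0.185 [ 0.1 -1.1 -0.3] [-0.1 -0.  -0.5]
0.178 [-0.2 -1.  -1. ] [-0.2 -0.1 -0.5]
0.172 [ 0.  -0.7  0.3] [-0.3 -0.  -0.6]
0.168 [ 0.6 -0.2 -1.3] [-0.2 -0.  -0.4]
0.164 [-0.4 -1.5 -0.2] [-0.2 -0.  -0.4]
0.16 [-0.2 -1.2 -0. ] [-0.2 -0.  -0.5]
0.158 [ 0.1 -1.1 -0.2] [-0.1 -0.  -0.2]
0.156 [ 0.6 -1.  -1.4] [-0.1 -0.  -0.2]
0.155 [ 0.  -0.8 -0.2] [-0.   0.  -0.1]
0.154 [ 0.  -0.5  0. ] [-0.1 -0.  -0.1]
34.55 0.027796072034577464
```

View pics/m9.png

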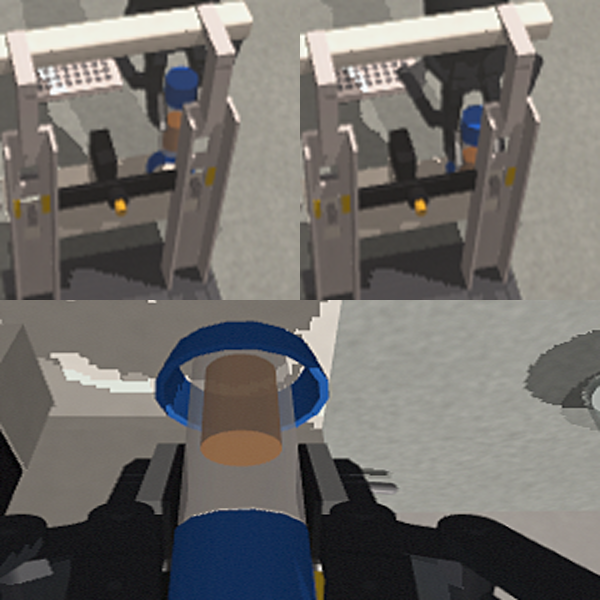

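Run:
```python
from h import *
rV=Rlean(28); T=lambda x,z:tcp_for([x,.0628,z],rV)
f0=np.mean([read_ft_force() for _ in range(5)],0)
for z in np.arange(.1532,.1465,-.0008):
    go(T(.650,z),rV,.02); pause(.1); f=np.mean([read_ft_force() for _ in range(5)],0)-f0
    print(round(z,4),f.round(1),(read_eef_pos()-T(.65,z))[2].round(4))
    if f[2]>2: break
move_gripper(.045,30); pause(.3)
t=np.array(T(.65,z)); go(t-.10*rV.apply([0,0,1]),rV,.1)
pause(.3)
a=save('scene','s10.png');d=save('side','d10.png');w2=save('wrist','w10.png')
im=cv2.imread('pics/s10.png'); h=cv2.cvtColor(im,cv2.COLOR_BGR2HSV)[235:270,325:355]; ys,xs=np.nonzero(cv2.inRange(h,(8,150,120),(30,255,255))); print('pin',len(ys),ys.mean()+235)
C=lambda im,y0,y1,x0,x1,s:cv2.resize(im[y0:y1,x0:x1],s,interpolation=cv2.INTER_CUBIC)
cv2.imwrite('pics/m10.png',np.vstack([np.hstack([C(a,100,300,180,480,(400,300)),C(d,130,330,220,430,(315,300))]),cv2.resize(w2[80:320],(715,270))])[:,:,::-1])
for n,P in dict(vial_blue_center=[.65,.0625,.1465],vial_white_center=[.553,-.235,.0515],vial_red_center=[.56,-.33,.0515]).items():
    for c in ('wrist','scene','side'): print(n,c,proj(c,P).round(1).tolist(),[(np.round(x['at'],1).tolist(),round(x['confidence'],2)) for x in tip_of(c,n)[:1]])
print(read_time_s(),read_ft_force())
```

```text
0.1532 [1.1 0.2 1.8] 0.0003
0.1524 [-2.4 -0.4  5.7] 0.0007
pin 17 251.64705882352942
vial_blue_center wrist [[319.6, 204.7]] [([318.2, 202.4], 0.72)]
vial_blue_center scene [[359.4, 229.0]] [([355.0, 226.0], 0.78)]
vial_blue_center side [[314.5, 187.6]] [([311.6, 188.6], 0.54)]
vial_white_center wrist [[-34.2, 42.3]] []
vial_white_center scene [[236.4, 240.0]] [([237.8, 239.7], 0.76)]
vial_white_center side [[329.0, 283.4]] [([327.3, 279.6], 0.69)]
vial_red_center wrist [[-111.1, 59.8]] []
vial_red_center scene [[199.2, 247.8]] [([198.4, 248.2], 0.76)]
vial_red_center side [[346.9, 309.1]] [([315.0, 199.2], 0.19)]
38.0583 [-0.10254661  0.61071165 -0.21264776]
```

Run:
```python
from h import *
t=np.linspace(0,2*np.pi,40); cy=lambda x,y:np.vstack([np.c_[x+.0145*np.cos(t),y+.0145*np.sin(t),np.full(40,z)] for z in (.167,.194)])
for c,roi in (('wrist',(280,360,180,330)),('scene',(335,380,190,228))):
    im=read_camera(c); h=cv2.cvtColor(im,cv2.COLOR_RGB2HSV); m=cv2.inRange(h,(100,120,40),(130,255,255))
    n,l,s,ce=cv2.connectedComponentsWithStats(m); q=proj(c,cy(.649,.0625)); print(c,'upright cap box',q.min(0).round(),q.max(0).round())
    print([s[i].tolist() for i in range(1,n) if s[i,4]>30 and 200<ce[i][0]<450])
sign_off(); print(read_time_s())
```

```text
wrist upright cap box [297. 210.] [341. 267.]
[[293, 143, 56, 47, 869], [299, 205, 43, 55, 2028]]
scene upright cap box [354. 211.] [367. 228.]
[[354, 211, 9, 16, 104], [317, 338, 7, 6, 37]]
the job is handed in; nothing more can be done
the job is handed in; nothing more can be done
```

The job is done and handed in at about 38 s of the 64 s allowed.

**Holder:** I hooked its tabs into the yellow-marked slots and pushed it straight down to a hard stop. The down force reached about 31 N, over the suggested 5–20 N. The catch pin's rear end moved back to its start position in the scene picture and stayed there after I let go, so it had snapped out.

**Vial:** I lifted the blue-capped vial from the tray upright and lowered it into the blue well. Contact came at about 6 N. I then let go and backed off 10 cm along the tool.

**Last checks:**
- The wrist force was about zero.
- The blue cap's outline matched an upright vial in the well to within about 5 px in the wrist picture. In the scene picture it matched too, except where the post hides part of it.
- The networks placed the vial within 2–6 px of where it should be in three camera views.
- The white vial was where it had been in two views. The red vial was where it had been in the scene view; the side camera gave only a low-confidence false hit for it.
- I did not check the beaker, dropper, tip box or microplate again with the networks. The arm stayed away from them and no unexpected force showed up.

The final overview picture could not be viewed because the 12-picture limit was reached, so the end state rests on these measurements.

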